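Open the observation box for a look and hold its flap

ROBOT

A 6-joint arm with a two-finger parallel gripper is mounted at the origin on a cart in front of the work surface, level with it; the furniture and walls round the work are solid. World frame = base frame: x ahead of the robot, y to its left, z up, the work surface at z = 0. Lengths are in m, angles in degrees, forces in N, time in s.
With the tool pointing down it reaches from about 0.35 to 0.875 m from the base axis. Payload 4.2 kg.
Tool frame: the origin (TCP) lies at the very end of the fingers, on their centre line; the grasp point (between the pads) lies 19 mm behind it; z points along the fingers, y is the line along which they close (so a half turn about z gives the same grasp; the last joint's range is limited). The gripper opens to 87 mm and grips with 3 to 60 N. Pads are 19 mm wide; open, the fingers measure 117 mm over their backs; the gripper's body (75 mm by 190 mm) begins 51 mm behind the grasp point.
Start: joints at [80.077, 22.042, 0.453, 0, -68.411, -14.817], TCP at [0.262, 0.568, 0.223] pointing down, gripper open.
Joint ranges: [-179.83, 179.83], [-69.29, 118.12], [-61.27, 80.66], [-181.25, 117.63], [-171.15, -9.14], [-177.46, 177.46]. Speed limits (degrees/s): [159.86, 159.86, 180, 180, 180, 180].

INTERFACE

Orientations are given as a 3x3 rotation matrix whose columns are the frame's x, y, z axes.
In Python, from station import sense, cams, r gives the robot as it stands. The module is installed in compiled form; this text tells all that it offers.
- The arm moves only by the tool step_arm, never from a script. Its argument "targets" is text: rows parted by semicolons, each of 4 numbers parted by spaces: the shift along the tool's x, y, z in cm, then the turn about the tool's z in degrees. In form: x y z turn; .... A call has 1 to 12 rows; each row shifts and turns the commanded pose from where the row before left it, along the tool's axes as they then stand; what a row does not reach is not made up. A row lasts 1/12 s, in which the tool goes at most 41.7 mm and 7.16 degrees, less where a joint would pass 70% of its speed; a pose out of reach is approached as far as the arm can. A call with a gripper value outside its range is refused whole. "claw" is the finger opening in cm, from 0 to 8.7, set as the call begins (left out, the last holds). The fingers move at their own pace and stop on an object; the grip force is fixed at half the most. Time passes only in rows, so rows that do not move let the fingers close. It gives the time, the measured TCP pose, the force, the opening and the grip force at its end, in the units of the state.
- sense(): the state, without advancing time (a new reading comes with each control period).
- cams.capture(name): name is "side" or "top"; returns a dict with "frame" (400x640x3 uint8, blue, green, red), "vertical_fov" (degrees; the focal length in pixels is half the picture's height over the tangent of half this angle, whatever the lens; pixels are square), "cx", "cy" (the principal point, pixels), "eye" and "rotation" of the camera in the world. Camera axes: x right, y down, z forward; pixel columns grow to the right and rows downward; lengths in m; the calibration is good to about 2 mm. A picture is of the moment at which its call begins. There is no depth.
- r.finish_job(): hands the job in; it is judged then, once.
The state is a dict: "time_s": time; "joints": joint angles; "joint_velocities": joint speeds; "effort": joint torques, N m; "tcp_pos": TCP position; "ee_rot": TCP orientation; "wrist_force": force on the tool from outside, world axes, zero at the start; "moment": the same for the moment, N m; "gripper_width": opening from 0.0 (shut) to 1.0 (fully open); "gripper_force": force on a finger pad.
Only numpy, scipy, OpenCV 4.12 (cv2) and the standard library are available. Lean on these libraries where they do the work, as an engineer would, in place of code of your own. Each camera call takes 0.05 s, during which the arm holds its last target. There are 200 camera calls.

TASK

On the observation box, turn the selector knob from off (middle) to the click stop marked by the small upright peg, and only then lift the flap (it has a ball handle at its front) until it lies at the angle of the index pointer on the graduated arc. Hold it still there: the job finishes with you still holding the flap up, since it falls shut if let go. Leave the index pointer and everything else on the counter as they are.

Things in the scene. Friction and masses are not known exactly. Their poses are not given: they have to be found in the camera images.
- box: the observation box, fixed: a grey housing 140 mm deep (x), 270 mm wide (y). Origin on the counter under the middle of its chamber (150 mm wide, roofed by the white flap); x points to its back, y left. The control panel, y +75 to +195 mm, has its top at z 92 mm. Right of the counter is a wall, its face at world y -0.29 m, from world x 0.34 m onward: an arm coming from the right must go round its end.
- flap (a joint): angle of the flap in rad: 0 shut (level), growing as its front edge swings up; stops at 1.4. It weighs about 0.3 kg, turns freely and falls shut when let go; held at the ball it takes 1 to 3 N.
- flap_ball (a point): centre of the flap's black ball handle, 22 mm across, on an 8 mm stem ahead of the flap's front edge (when shut, its centre is 30 mm ahead of the box front and 89 mm above the counter; 166 mm from the hinge axis). Its x axis points from the ball straight to the hinge, in the plane of the flap; y is parallel to the hinge.
- flap_hinge (a point): middle of the flap's hinge axis, which is level, runs along the box's y at the back edge of the chamber, 89 mm above the counter.
- index (a joint): angle of the index pointer in rad, measured like flap about the same axis (0 level); this is the angle at which the flap is to be held. It is clamped stiffly and differs from start to start, 0.55 to 0.95.
- index_tip (a point): centre of the broad tip (20 x 14 x 5 mm) of the index pointer, a thin dark steel strip on an upright graduated arc (outer radius 120 mm) on the box's right side, y -81 to -85 mm of the box; 146 mm from the hinge axis. Its x axis points along the strip to the hinge axis.
- selector (a joint): angle of the selector knob in rad: 0 its nose points to the box's back (off), positive is anticlockwise seen from above (nose to the left). Five click stops at -1.2, -0.6, 0, 0.6 and 1.2; let go within 0.25 of one it snaps on to it and stays. End stops at -1.25 and 1.25. Turning takes about 0.1 N m.
- selector_grip (a point): point on the selector's upright axis at the height to grip: the black knob has a bar grip 42 mm long (along its x, the direction of the nose), 14 mm wide and 32 mm high, whose top is 11 mm above this point, on a disc 44 mm across; 29 mm above the panel.
- selector_nose (a point): the point over the panel, 38 mm from the selector's axis, to which its nose points; it lies over the peg or plug when the selector is on that stop.
- peg: small upright steel peg, 6 mm across and 12 mm high, fixed in the panel 38 mm from the selector's axis; it marks the wanted one of the four click stops other than off. Origin at its foot.
- plug1: one of three flat steel plugs, 6 mm across and 1.6 mm high, at the other click stops, 38 mm from the selector's axis. Origin at its foot.
- plug2: one of three flat steel plugs, 6 mm across and 1.6 mm high, at the other click stops, 38 mm from the selector's axis. Origin at its foot.
- plug3: one of three flat steel plugs, 6 mm across and 1.6 mm high, at the other click stops, 38 mm from the selector's axis. Origin at its foot.
- petri: bystander: a 60 mm lidded dish, 16 mm high, in front of the chamber; to be left alone. Origin at its underside.
- tweezers: bystander: steel tweezers, 126 mm long, lying in front of the panel; to be left alone. Origin at its underside.
- vial: bystander: a capped vial, 27 mm across and 56 mm high, behind the box; to be left alone. Origin at its underside.
- notebook: bystander: dark notebook, 206 x 153 x 14 mm, at the left; to be left alone. Origin at its underside.
- beaker: bystander: a 53 mm beaker, 68 mm high, at the left; to be left alone. Origin at its underside.

How it is judged:
By the outcome, as a careful person would: the job done as asked, in the order asked, and still so for the second after the job is handed in, while the arm keeps its last pose, push and grip.
It also fails if it takes over 51 s, if anything falls off the work surface, if the arm or the gripper's body presses on something with over 40 N, if the wrist force passes 120 N, or if a joint passes its speed limit or range.

## Working session

There is one attempt and no reset: what is moved stays moved. The work goes in short steps, Python scripts to look and compute and a tool call to move; the robot and the scene stay as the last step left them, time stands still between calls to the robot, and variables do not carry over. Pictures are saved under pics/ and viewed, at most 10 in all, crops included, and the job is handed in when it is done.

Besides the shell and the picture viewer there is one more tool, called after "Call:" in YAML: its name, and indented under it one key for each argument. step_arm: Moves the arm, as the interface text tells. Its arguments: {"type":"object","properties":{"targets":{"type":"string"},"claw":{"type":"number"}},"required":["targets"]}

```bash
mkdir -p pics
cat > h.py <<'E'
import numpy as np, cv2
from station import sense, cams, r
def cap(n):
    c=cams.capture(n); c['f']=200/np.tan(np.radians(c['vertical_fov'])/2); return c
def ray(c,u,v):
    d=np.array([(u-c['cx'])/c['f'],(v-c['cy'])/c['f'],1.]); return np.array(c['eye']),np.array(c['rotation'])@d
def plane(c,u,v,z):
    e,d=ray(c,u,v); return e+d*(z-e[2])/d[2]
def proj(c,p):
    q=np.array(c['rotation']).T@(np.array(p)-c['eye']); return c['f']*q[0]/q[2]+c['cx'],c['f']*q[1]/q[2]+c['cy']
def tri(a,ua,b,ub):
    e1,d1=ray(a,*ua);e2,d2=ray(b,*ub)
    t=np.linalg.lstsq(np.c_[d1,-d2],e2-e1,rcond=None)[0]
    p,q=e1+d1*t[0],e2+d2*t[1]; return (p+q)/2,np.linalg.norm(p-q)
E
python3 - <<'E'
from h import *
import pickle
s=sense(); print(s['time_s'],s['tcp_pos'],np.round(s['ee_rot'],3).tolist())
for n in('top','side'):
    c=cap(n); pickle.dump(c,open(n+'.pkl','wb')); cv2.imwrite(f'pics/{n}0.png',c['frame']); print(n,c['f'],c['cx'],c['cy'],np.round(c['eye'],3),np.round(c['rotation'],3).tolist())
E
```

```text
0.0 [0.26130369 0.56708055 0.22143797] [[0.908, -0.419, -0.001], [-0.419, -0.908, -0.002], [0.0, 0.002, -1.0]]
top 449.06148792426205 309.4656176338368 196.8269896319257 [0.442 0.145 1.379] [[-0.006, -0.998, 0.07], [-1.0, 0.007, 0.018], [-0.019, -0.07, -0.997]]
side 414.4492236044147 317.4291428215296 200.55323123159283 [ 0.057 -0.123  1.053] [[0.47, -0.759, 0.45], [-0.883, -0.404, 0.24], [-0.0, -0.51, -0.86]]
```

View pics/top0.png

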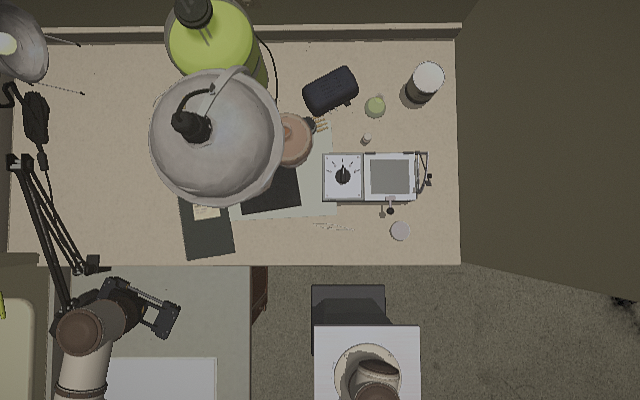

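View pics/side0.png

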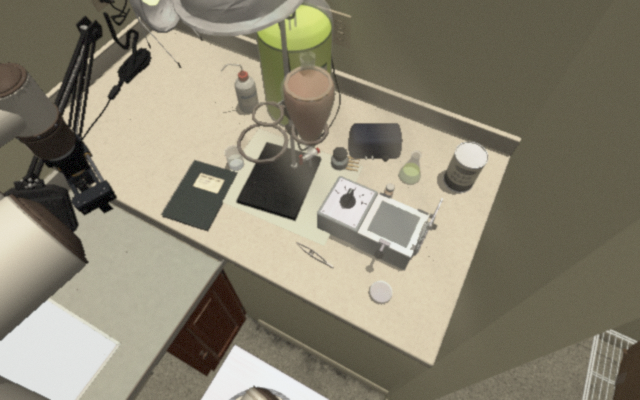

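The top view shows the box at about (322–428, 152–203), with the knob near (343,176) and the ball near (390,211). The side view has the knob near (348,200) and the ball near (372,267). I'll enlarge both.

Run:
```python
from h import *
import pickle
t=pickle.load(open('top.pkl','rb'));s=pickle.load(open('side.pkl','rb'))
a=cv2.resize(t['frame'][145:220,315:440],None,fx=6,fy=6,interpolation=cv2.INTER_CUBIC)
b=cv2.resize(s['frame'][172:280,312:447],None,fx=5.5,fy=5.5,interpolation=cv2.INTER_CUBIC)
cv2.imwrite('pics/top1.png',a);cv2.imwrite('pics/side1.png',b)
```

```text
(no output)
```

View pics/top1.png

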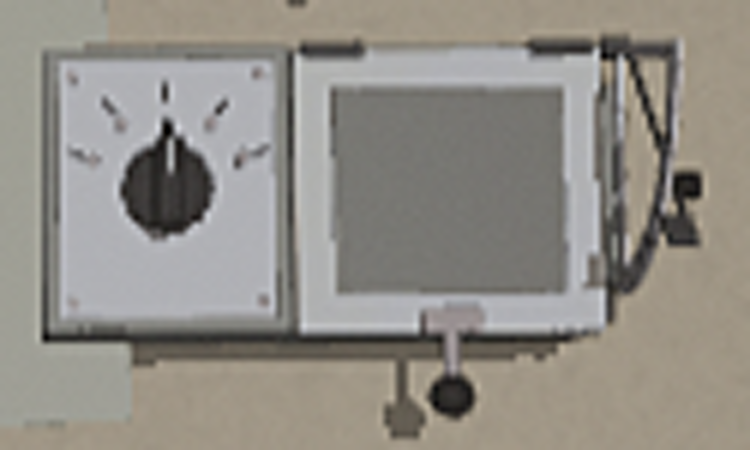

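View pics/side1.png

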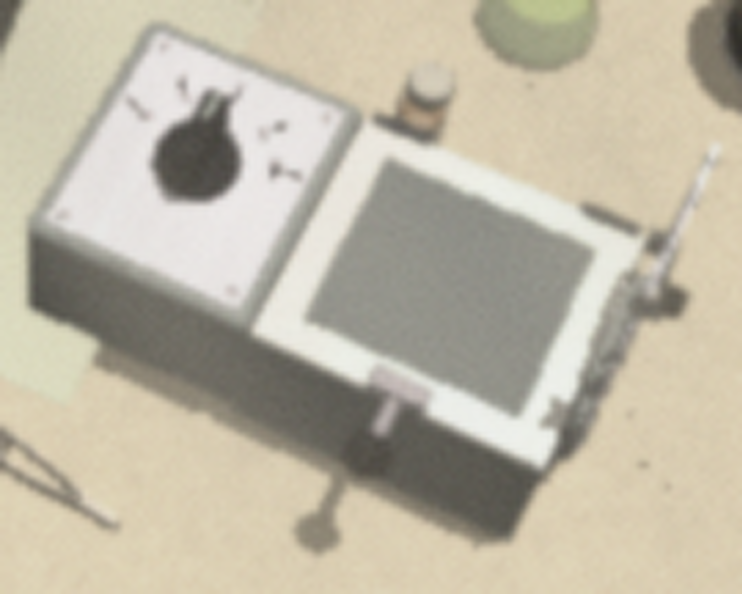

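Both crops show the knob with its nose pointing to the back. The right-most mark is dark and taller, at top crop (240,160) and side crop (277,168), so it is probably the peg. The ball is at top crop (452,396) and side crop (368,455). Next I'll compute positions.

```bash
cat > m.py <<'E'
from h import *
import pickle
t=pickle.load(open('top.pkl','rb'));s=pickle.load(open('side.pkl','rb'))
T=lambda u,v:((u+.5)/6-.5+315,(v+.5)/6-.5+145)
S=lambda u,v:((u+.5)/5.5-.5+312,(v+.5)/5.5-.5+172)
E
python3 - <<'E'
from m import *
np.set_printoptions(precision=4,suppress=True)
print('ball',tri(t,T(452,396),s,S(368,455)))
for n,a,b in [('panelBL',(45,50),(157,28)),('panelFL',(45,338),(33,222)),('panelFR',(292,338),(245,325)),('panelBR',(290,50),(357,115)),('flapFR',(605,333),(543,467))]:
    print(n,plane(t,*T(*a),.092),plane(s,*S(*b),.092),tri(t,T(*a),s,S(*b)))
print('disc',tri(t,T(167,191),s,S(197,160)))
for a in [(120,125),(95,160),(213,125),(240,160)]: print('mark top',plane(t,*T(*a),.092), plane(t,*T(*a),.104))
for b in [(145,115),(185,95),(265,133),(275,168)]: print('mark side',plane(s,*S(*b),.092),plane(s,*S(*b),.104))
print('tipcands',tri(t,T(687,185),s,S(657,240)),tri(t,T(687,185),s,S(675,300)),tri(t,T(680,228),s,S(675,300)))
E
```

```text
ball (array([ 0.492 , -0.0622,  0.0931]), np.float64(0.002517812499057297))
panelBL [0.6594 0.1312 0.092 ] [0.6575 0.1257 0.092 ] (array([0.6618, 0.1295, 0.0834]), np.float64(0.003713079437868285))
panelFL [0.5204 0.1322 0.092 ] [0.5285 0.1283 0.092 ] (array([0.5219, 0.1291, 0.1012]), np.float64(0.007625868168209526))
panelFR [0.5196 0.0144 0.092 ] [0.5265 0.0144 0.092 ] (array([0.5197, 0.0141, 0.104 ]), np.float64(0.0033594871454069846))
panelBR [0.6584 0.0134 0.092 ] [0.6576 0.0151 0.092 ] (array([0.6578, 0.0143, 0.0924]), np.float64(0.0018172245117378263))
flapFR [ 0.521  -0.1344  0.092 ] [ 0.5251 -0.1357  0.092 ] (array([ 0.5212, -0.1343,  0.0985]), np.float64(0.0028134463973103394))
disc (array([0.5901, 0.0727, 0.1029]), np.float64(0.002716989789410909))
mark top [0.6227 0.0954 0.092 ] [0.621  0.0959 0.104 ]
mark top [0.6059 0.1076 0.092 ] [0.6043 0.1079 0.104 ]
mark top [0.6223 0.0508 0.092 ] [0.6206 0.0517 0.104 ]
mark top [0.6053 0.0381 0.092 ] [0.6038 0.0391 0.104 ]
mark side [0.6082 0.1079 0.092 ] [0.6013 0.105  0.104 ]
mark side [0.628  0.0955 0.092 ] [0.6209 0.0928 0.104 ]
mark side [0.6267 0.0509 0.092 ] [0.6196 0.0487 0.104 ]
mark side [0.6108 0.0381 0.092 ] [0.6039 0.0361 0.104 ]
tipcands (array([ 0.5749, -0.1394,  0.2297]), np.float64(0.0029892766901730952)) (array([ 0.5822, -0.155 ,  0.1771]), np.float64(0.002434652207792471)) (array([ 0.562 , -0.1492,  0.2062]), np.float64(0.012750077658341418))
```

Run:
```python
from m import *
for a in (.55,.65,.75,.85,.95):
    for R in (.120,.146,.156):
        p=[.660-R*np.cos(a),-.1445,.089+R*np.sin(a)]
        u,v=proj(t,p);x,y=proj(s,p)
        print(a,R,'top',round((u-315)*6),round((v-145)*6),'side',round((x-312)*5.5),round((y-172)*5.5))
def z(f,u,v,w,h,k): return cv2.resize(f[v:v+h,u:u+w],None,fx=k,fy=k,interpolation=cv2.INTER_NEAREST)
a=np.hstack([z(t['frame'],322,153,40,30,9),z(s['frame'],330,174,40,30,9)])
b=np.hstack([z(t['frame'],405,148,40,33,9),z(s['frame'],408,196,40,33,9)])
cv2.imwrite('pics/z.png',np.vstack([a,b]))
```

```text
0.55 0.12 top 651 242 side 614 359
0.55 0.146 top 660 288 side 602 386
0.55 0.156 top 663 306 side 598 397
0.65 0.12 top 656 225 side 624 336
0.65 0.146 top 666 267 side 615 359
0.65 0.156 top 669 284 side 612 367
0.75 0.12 top 661 205 side 635 313
0.75 0.146 top 671 244 side 629 329
0.75 0.156 top 675 259 side 627 336
0.85 0.12 top 665 184 side 647 288
0.85 0.146 top 676 218 side 643 299
0.85 0.156 top 681 231 side 642 303
0.95 0.12 top 668 161 side 658 263
0.95 0.146 top 681 189 side 658 267
0.95 0.156 top 686 201 side 658 269
```

View pics/z.png

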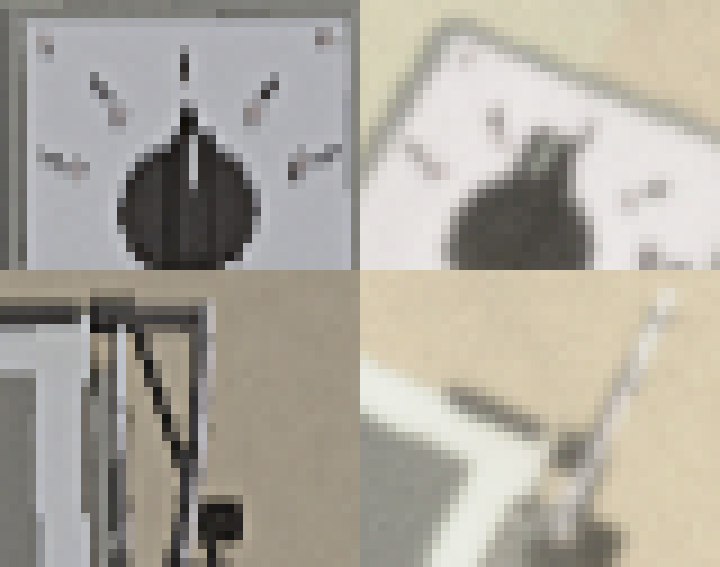

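The panel zoom confirms the peg is the right-most mark: dark, raised and shadowed, so stop -1.2. Now a closer look at the index, along with the shadow direction.

Run:
```python
from m import *
L=plane(t,*T(405,418),0)-np.array([.490,-.062,.089]); print('light',L)
def P(n,p):
    u,v=proj(t,p);x,y=proj(s,p); print(n,'top px',round(u,1),round(v,1),'zoom',round((u-405+.5)*10),round((v-145+.5)*10),'side px',round(x,1),round(y,1),'zoom',round((x-405+.5)*10+400),round((y-192+.5)*10))
P('hinge',[.66,-.1445,.089]);
for a in (.55,.65,.75,.85,.95):P(a,[.66-.146*np.cos(a),-.1445,.089+.146*np.sin(a)])
P('arc0',[.54,-.1445,.089]);P('arc90',[.66,-.1445,.209]);P('boxbottomFR',[.52,-.1365,0])
def z(f,u,v,w,h,k): return cv2.resize(f[v:v+h,u:u+w],None,fx=k,fy=k,interpolation=cv2.INTER_CUBIC)
cv2.imwrite('pics/z2.png',np.hstack([z(t['frame'],405,145,40,60,10),z(s['frame'],405,192,40,60,10)]))
```

```text
light [-0.00613407  0.01011615 -0.089     ]
hinge top px 417.6 152.0 zoom 131 75 side px 432.1 216.5 zoom 676 250
0.55 top px 424.9 193.0 zoom 204 485 side px 421.5 242.2 zoom 570 507
0.65 top px 425.9 189.5 zoom 214 450 side px 423.9 237.2 zoom 594 457
0.75 top px 426.9 185.6 zoom 224 411 side px 426.4 231.9 zoom 619 404
0.85 top px 427.7 181.3 zoom 232 368 side px 429.0 226.3 zoom 645 348
0.95 top px 428.4 176.6 zoom 239 321 side px 431.6 220.6 zoom 671 291
arc0 top px 418.6 193.5 zoom 141 490 side px 415.6 253.6 zoom 511 621
arc90 top px 427.8 144.3 zoom 233 -2 side px 444.0 192.7 zoom 795 12
boxbottomFR top px 409.6 202.3 zoom 51 578 side px 403.3 271.7 zoom 388 802
```

View pics/z2.png

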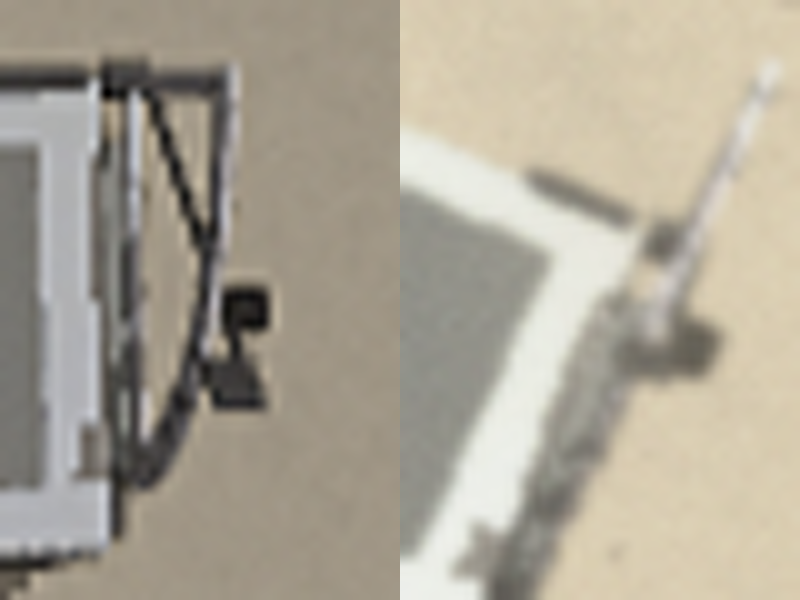

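The zoom shows the tip as the trapezoid at zoom (235,383) in the top view, with the black clamp knob at (246,308). In the side view the tip and knob form the blob at (620–720, 320–375), with the tip at about (643,349).

Run:
```python
from m import *
def py(c,u,v,y=-.1445):
    e,d=ray(c,u,v); return e+d*(y-e[1])/d[1]
A=lambda u,v:(u/10-.5+405,v/10-.5+145); B=lambda u,v:((u-400)/10-.5+405,v/10-.5+192)
p,g=tri(t,A(235,383),s,B(643,349)); print(p,g)
d=np.array([.66-p[0],p[2]-.089]); print('R',np.hypot(*d),'ang',np.arctan2(d[1],d[0]))
# rows vs angle at fixed R=.146
for n,c,px in (('top',t,A(235,383)),('side',s,B(643,349))):
    aa=np.linspace(.5,1,501); vv=[proj(c,[.66-.146*np.cos(a),-.1445,.089+.146*np.sin(a)])[1] for a in aa]
    print(n,np.interp(-px[1],-np.array(vv),aa))
    vb=[proj(c,[.59,0.,0])]
# hinge rods seen: flap back edge
print('ball reproj',proj(t,[.49,-.0615,.089]),T(452,396),proj(s,[.49,-.0615,.089]),S(368,455))
s0=sense();print(np.round(s0['joints'],2))
```

```text
[ 0.55914986 -0.14384186  0.20535346] 0.0005787218087233773
R 0.15397687462212675 ang 0.8566542482464763
top 0.816576311708376
side 0.8484362214323037
ball reproj (np.float64(389.8467218830211), np.float64(211.11755335790934)) (389.9166666666667, 210.58333333333331) (np.float64(377.21438985538856), np.float64(255.52078676626994)) (378.5, 254.3181818181818)
[ 8.007e+01  2.209e+01  3.900e-01 -3.000e-02 -6.841e+01 -1.482e+01]
```

Call:
step_arm:
  targets: "2.8 2.2 0 0;2.8 2.2 0 0;2.8 2.2 0 0;2.8 2.2 0 0;2.8 2.2 0 0;2.8 2.2 0 0;2.8 2.2 0 0;2.8 2.2 0 0;2.8 2.2 0 0;2.8 2.2 0 0;0 0 0 -6.2;0 0 0 -6.2"
  claw: 6

```text
time_s: 1.1
tcp_pos: [0.4242, 0.2485, 0.2222]
ee_rot: [[0.977, -0.212, -0.001], [-0.212, -0.977, -0.001], [-0.001, 0.001, -1.0]]
wrist_force: [0.2, 1.2, 1.3]
gripper_width: 0.69
gripper_force: 0.0
```

Call:
step_arm:
  targets: "0 0 0 -6.1;0 0 0 -6.1;2.1 2.2 0 0;2.1 2.2 0 0;2.1 2.2 0 0;2.1 2.2 0 0;2.1 2.2 0 0;2.1 2.2 0 0;2.1 2.2 0 0;2 2.2 0 0;0 0 3 0;0 0 3 0"

```text
time_s: 2.1
tcp_pos: [0.5923, 0.073, 0.1628]
ee_rot: [[1.0, -0.005, 0.004], [-0.005, -1.0, 0.001], [0.004, -0.002, -1.0]]
wrist_force: [-0.2, 1.0, -1.1]
gripper_width: 0.69
gripper_force: 0.0
```

Run:
```python
from m import *
q=sense(); print(q['tcp_pos'],np.round(q['ee_rot'],3).tolist(),q['wrist_force'],np.round(q['joints'],1))
a=cap('top');b=cap('side')
cv2.imwrite('pics/k1.png',np.hstack([cv2.resize(c['frame'][v:v+110,u:u+100],None,fx=4,fy=4,interpolation=cv2.INTER_CUBIC) for c,u,v in((a,300,130),(b,300,150))]))
```

```text
[0.59225136 0.07303873 0.1627934 ] [[1.0, -0.005, 0.004], [-0.005, -1.0, 0.001], [0.004, -0.002, -1.0]] [-0.22276213  1.04307028 -1.09215786] [ 22.6  21.9  -8.8   0.  -59.1  67.1]
```

View pics/k1.png

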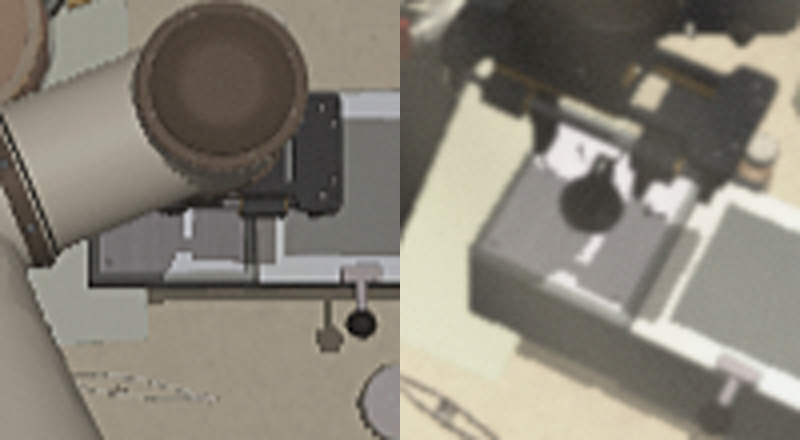

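The side view shows the fingers straddling the knob (at about (590,205) in the crop). I'll narrow the opening to clear the peg and go down.

Call:
step_arm:
  targets: "-0.2 0 0 0;0 0 0 0;0 0 0 0;0 0 0 0;0 0 1.4 0;0 0 1.4 0;0 0 1.4 0;0 0 1.2 0;0 0 0 0;0 0 0 0"
  claw: 3.2

```text
time_s: 3.03
tcp_pos: [0.5886, 0.0745, 0.1092]
ee_rot: [[1.0, -0.002, 0.001], [-0.002, -1.0, -0.0], [0.001, 0.0, -1.0]]
wrist_force: [0.5, -0.4, 0.9]
gripper_width: 0.371
gripper_force: 0.0
```

Call:
step_arm:
  targets: "0 0 0.1 0;0 0 0 0;0 0 0 0;0 0 0 0;0 0 0 0"
  claw: 0.8

```text
time_s: 3.45
tcp_pos: [0.5888, 0.073, 0.1085]
ee_rot: [[1.0, -0.002, 0.001], [-0.002, -1.0, -0.002], [0.001, 0.002, -1.0]]
wrist_force: [1.0, -3.7, 1.3]
gripper_width: 0.157
gripper_force: 30.0
```

Call:
step_arm:
  targets: "0 0 0 6.3;0 0 0 6.3;0 0 0 6.3;0 0 0 6.3;0 0 0 6.3;0 0 0 6.3;0 0 0 6.3;0 0 0 6.3;0 0 0 6.3;0 0 0 6.3;0 0 0 5.8;0 0 0 0"

```text
time_s: 4.45
tcp_pos: [0.5912, 0.0764, 0.1086]
ee_rot: [[0.357, -0.934, 0.007], [-0.934, -0.357, 0.004], [-0.001, -0.008, -1.0]]
wrist_force: [4.7, 5.0, -2.6]
gripper_width: 0.158
gripper_force: 30.0
```

Call:
step_arm:
  targets: "0 0 0 0;0 0 0 0;0 0 0 0;0 0 0 0;0 0 -2 0;0 0 -3 0;0 0 -4 0;0 0 -4 0"
  claw: 3.4

```text
time_s: 5.12
tcp_pos: [0.5872, 0.0735, 0.2382]
ee_rot: [[0.359, -0.933, -0.003], [-0.933, -0.359, -0.001], [0.0, 0.003, -1.0]]
wrist_force: [0.9, 0.2, 1.2]
gripper_width: 0.389
gripper_force: 0.0
```

Run:
```python
from m import *
q=sense(); print(q['tcp_pos'],np.round(q['ee_rot'],3).tolist(),q['wrist_force'],np.round(q['joints'],1))
a=cap('top');b=cap('side')
cv2.imwrite('pics/k2.png',np.hstack([cv2.resize(c['frame'][v:v+110,u:u+100],None,fx=4,fy=4,interpolation=cv2.INTER_CUBIC) for c,u,v in((a,300,130),(b,300,150))]))
```

```text
[0.58723207 0.07351915 0.23815899] [[0.359, -0.933, -0.003], [-0.933, -0.359, -0.001], [0.0, 0.003, -1.0]] [0.85767242 0.18480791 1.20450882] [ 22.8  18.3  -2.8   0.  -69.   -1.8]
```

View pics/k2.png

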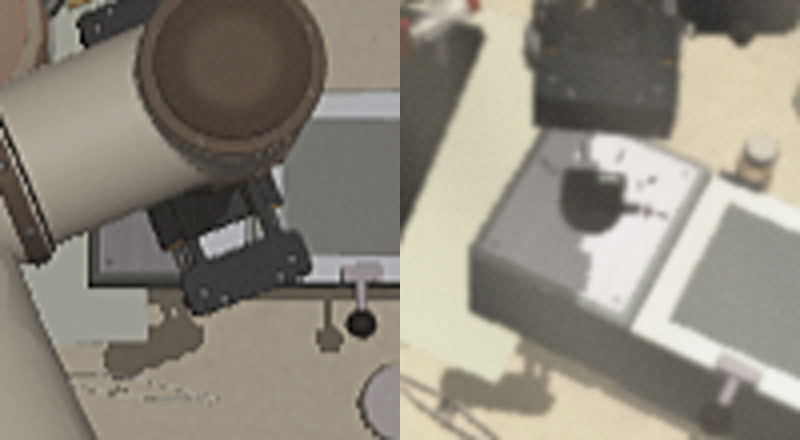

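The side view shows the knob nose now pointing at the peg, at about crop (630,207). Next is the ball.

Call:
step_arm:
  targets: "0 0 0 -6.9;0 0 0 -6.9;0 0 0 -6.9;0 0 0 -6.9;0 0 0 -6.9;0 0 0 -6.9;0 0 0 -6.9;0 0 0 -6.9;0 0 0 -6.9;0 0 0 -6.9;0 0 0 0;0 0 0 0"
  claw: 4.6

```text
time_s: 6.22
tcp_pos: [0.588, 0.0739, 0.2373]
ee_rot: [[1.0, -0.002, -0.001], [-0.002, -1.0, -0.0], [-0.001, 0.0, -1.0]]
wrist_force: [0.3, -0.0, 0.2]
gripper_width: 0.528
gripper_force: 0.0
```

Call:
step_arm:
  targets: "-1.9 2.7 0 0;-1.9 2.7 0 0;-1.9 2.7 0 0;-1.9 2.7 0 0;-1.9 2.7 0 0;0 0 2.5 0;0 0 2.5 0;0 0 2.5 0;0 0 2.5 0;0 0 0 0;0 0 0 0"

```text
time_s: 7.13
tcp_pos: [0.4929, -0.0612, 0.137]
ee_rot: [[1.0, -0.001, -0.003], [-0.001, -1.0, -0.001], [-0.003, 0.001, -1.0]]
wrist_force: [0.2, -0.3, 0.7]
gripper_width: 0.527
gripper_force: 0.0
```

Call:
step_arm:
  targets: "-0.2 0 0 0;0 0 2.2 0;0 0 2.2 0;0 0 2.2 0;0 0 0 0;0 0 0 0"

```text
time_s: 7.63
tcp_pos: [0.4921, -0.0608, 0.0725]
ee_rot: [[1.0, 0.001, 0.001], [0.001, -1.0, -0.0], [0.001, 0.0, -1.0]]
wrist_force: [0.5, 0.5, 0.0]
gripper_width: 0.529
gripper_force: 0.0
```

Call:
step_arm:
  targets: "0 0 0 0;0 0 0 0;0 0 0 0;0 0 0 0;0 0 0 0;0 0 0 0"
  claw: 1.2

```text
time_s: 8.13
tcp_pos: [0.492, -0.0623, 0.0725]
ee_rot: [[1.0, 0.002, 0.001], [0.002, -1.0, -0.002], [0.001, 0.002, -1.0]]
wrist_force: [0.2, -7.6, 2.5]
gripper_width: 0.231
gripper_force: 30.0
```

Run:
```python
from m import *
q=sense(); print(q['tcp_pos'],q['gripper_width']*87,q['wrist_force'],np.round(q['joints'],1))
b=cap('side');a=cap('top')
cv2.imwrite('pics/k3.png',np.hstack([cv2.resize(c['frame'][v:v+110,u:u+100],None,fx=4,fy=4,interpolation=cv2.INTER_CUBIC) for c,u,v in((a,340,150),(b,340,190))]))
```

```text
[ 0.4920334  -0.06230742  0.07251697] 20.136424416355993 [ 0.17164342 -7.6229558   2.48464516] [ 11.7  19.4 -28.8   0.2 -41.7  78.3]
```

View pics/k3.png

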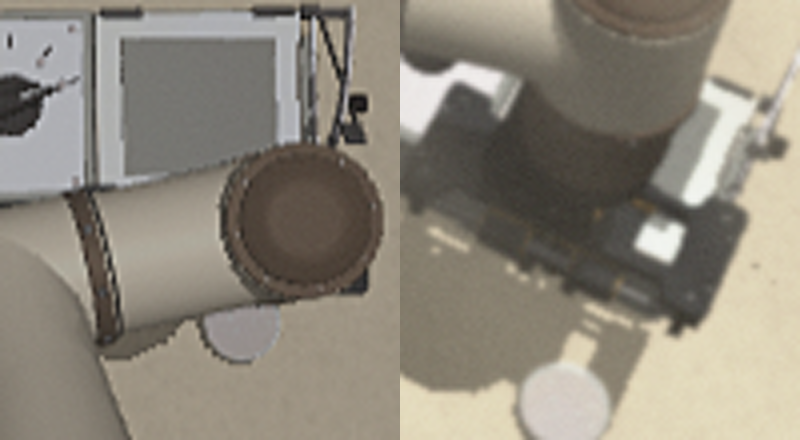

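The top view shows the knob nose on the right-most stop, and the gripper is on the ball (20 mm opening, 30 N). I'll refine the index angle relative to the ball before lifting.

Run:
```python
from m import *
from scipy.optimize import least_squares as ls
A=lambda u,v:(u/10-.5+405,v/10-.5+145); B=lambda u,v:((u-400)/10-.5+405,v/10-.5+192)
def frame(hx,by,hz): return np.array([hx,by,hz])
for h in ([.656,-.0615,.089],[.658,-.062,.0915]):
    h=np.array(h); b=h-[.166,0,0]
    for n,c,tp,bp in(('top',t,A(235,383),T(452,396)),('side',s,B(643,349),S(368,455))):
        off=np.array(bp)-proj(c,b)
        g=lambda a,h=h:np.array(proj(c,h+[-.146*np.cos(a),-.083,.146*np.sin(a)]))
        aa=np.linspace(.5,1.1,601); e=[g(a)+off-tp for a in aa]
        k=np.argmin(np.abs([x[1] for x in e])); print(n,off.round(2),aa[k],e[k])
# clamp: dark pixels centroid of the tip/clamp region, top view
g=cv2.cvtColor(t['frame'],cv2.COLOR_BGR2GRAY)[172:190,422:436]; print(g)
g=cv2.cvtColor(s['frame'],cv2.COLOR_BGR2GRAY)[220:234,424:440]; print(g)
```

```text
top [ 0.07 -0.53] 0.8390000000000001 [-0.28795378 -0.01771935]
side [ 1.29 -1.2 ] 0.8510000000000001 [0.85920096 0.01790205]
top [-0.23  0.2 ] 0.8360000000000001 [-0.20952673 -0.00414468]
side [ 0.65 -0.24] 0.8490000000000001 [0.93486028 0.00734826]
[[150 156 147  55 140 164 164 158 160 159 151 149 151 150]
 [150 158 125  50 149 122 103 100 102 120 157 151 151 150]
 [149 158 134  37 171  52  24  24  22  57 159 152 150 149]
 [149 156 105  52 181  33  34  46  34  38 164 152 150 148]
 [152 157  82  80 170  29  38  37  36  36 167 153 150 149]
 [153 164  63  83 173  46  38  27  21  46 166 154 151 151]
 [154 148  57 117 166  82  39 119 110 141 158 152 152 152]
 [156 112  42 158 164 156  28 123 155 159 155 152 151 152]
 [159  89  32 113 118 125  37  97 125 154 150 150 153 150]
 [161  68  73  40  66  64  52  67 106 159 153 151 151 151]
 [147  63 101  36  60  59  57  56  77 164 154 152 150 151]
 [ 97  65  92  65  61  59  60  57  52 127 156 150 147 148]
 [ 49  57  99 159  37  65  63  63  61 112 158 151 147 147]
 [ 44  37  89 174  67  47  48  46  43  91 158 149 150 148]
 [ 59  68 129 163 142 14
[... 451 characters left out ...]
 138 168 185 197 205 203 205]
 [166 166 163 153 150 167 186 167 124 116 122 142 170 193 204 204]
 [157 157 154 143 138 155 175 157 120 102 100 106 134 173 199 207]
 [164 158 141 122 116 131 138 132 110 100  98 102 126 174 198 206]
 [159 156 131 119 111 113 113 112 103  98  97 107 143 187 203 207]
 [162 157 136 118 114 109 111 112 107 102  99 118 165 195 204 204]
 [160 155 139 127 128 129 128 127 137 135 130 152 186 200 206 202]
 [156 143 144 148 161 176 170 166 183 186 184 189 196 200 201 204]
 [155 141 155 163 187 204 197 199 201 204 203 203 201 200 204 203]
 [154 143 146 164 196 204 207 208 206 205 206 204 203 200 202 202]
 [144 151 151 175 199 203 208 207 205 205 206 205 202 199 203 203]]
```

Call:
step_arm:
  targets: "0.01 0 -0.58 0;0.03 0 -0.58 0;0.05 0 -0.58 0;0.07 0 -0.58 0;0.09 0 -0.57 0;0.11 0 -0.57 0;0.13 0 -0.57 0;0.15 0 -0.56 0;0 0 0 0;0 0 0 0"

```text
time_s: 9.07
tcp_pos: [0.4981, -0.0623, 0.118]
ee_rot: [[1.0, 0.001, 0.001], [0.001, -1.0, -0.002], [0.001, 0.002, -1.0]]
wrist_force: [2.1, -7.2, -2.6]
gripper_width: 0.228
gripper_force: 30.0
```

Call:
step_arm:
  targets: "0.18 0 -0.55 0;0.18 0 -0.55 0;0.22 0 -0.54 0;0.22 0 -0.54 0;0.25 0 -0.52 0;0.26 0 -0.52 0;0.29 0 -0.51 0;0.29 0 -0.5 0;0.32 0 -0.48 0;0.33 0 -0.48 0;0.36 0 -0.46 0;0.36 0 -0.45 0"

```text
time_s: 10.07
tcp_pos: [0.5294, -0.0623, 0.1783]
ee_rot: [[1.0, 0.001, -0.003], [0.001, -1.0, -0.002], [-0.003, 0.002, -1.0]]
wrist_force: [0.5, -5.0, -2.8]
gripper_width: 0.233
gripper_force: 30.0
```

Call:
step_arm:
  targets: "0.39 0 -0.43 0;0.39 0 -0.43 0;0.42 0 -0.41 0;0.42 0 -0.4 0;0 0 0 0;0 0 0 0;0 0 0 0;0 0 0 0"

```text
time_s: 10.73
tcp_pos: [0.5454, -0.0622, 0.1949]
ee_rot: [[1.0, 0.001, -0.003], [0.001, -1.0, -0.002], [-0.003, 0.002, -1.0]]
wrist_force: [-0.8, -5.7, -0.3]
gripper_width: 0.233
gripper_force: 30.0
```

Run:
```python
from m import *
q=sense(); print(q['tcp_pos'],q['gripper_width']*87,q['wrist_force'],np.round(q['joint_velocities'],2))
d=q['tcp_pos']-np.array([.492,-.0623,.0725]); print(d*1000,np.arctan2(d[2],.166-d[0]),np.hypot(d[2],.166-d[0]))
b=cap('side');a=cap('top')
cv2.imwrite('pics/k4.png',np.hstack([cv2.resize(c['frame'][v:v+110,u:u+100],None,fx=4,fy=4,interpolation=cv2.INTER_CUBIC) for c,u,v in((a,350,130),(b,350,180))]))
```

```text
[ 0.54535821 -0.06218629  0.19494954] 20.244609266736237 [-0.76384261 -5.6941056  -0.28326612] [-0.08 -0.08 -0.11 -0.05 -0.01 -0.02]
[5.33582064e+01 1.13707359e-01 1.22449542e+02] 0.8270928693250558 0.16637927737364674
```

View pics/k4.png

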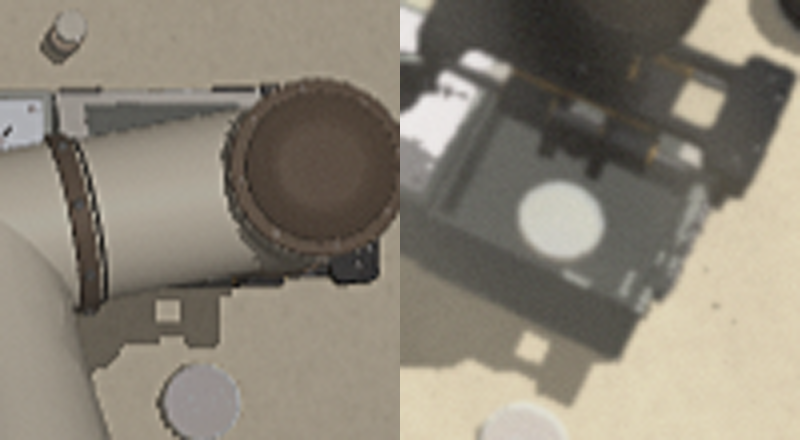

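The flap is up: the side view shows the open chamber, with the gripper holding the ball. By the tool travel the flap is at about 0.83 and the target is 0.84, so one small trim.

Call:
step_arm:
  targets: "0.1 0 -0.1 0;0 0 0 0;0 0 0 0;0 0 0 0"

```text
time_s: 11.17
tcp_pos: [0.5464, -0.0622, 0.1959]
ee_rot: [[1.0, 0.001, -0.003], [0.001, -1.0, -0.002], [-0.003, 0.002, -1.0]]
wrist_force: [-0.9, -5.0, -1.6]
gripper_width: 0.232
gripper_force: 30.0
```

Call:
step_arm:
  targets: "0 0 0 0;0 0 0 0;0 0 0 0;0 0 0 0"

```text
time_s: 11.5
tcp_pos: [0.5464, -0.0622, 0.1959]
ee_rot: [[1.0, 0.001, -0.003], [0.001, -1.0, -0.002], [-0.003, 0.002, -1.0]]
wrist_force: [-0.7, -5.2, 0.2]
gripper_width: 0.231
gripper_force: 30.0
```

Call:
step_arm:
  targets: "0 0 0 0;0 0 0 0;0 0 0 0;0 0 0 0"

```text
time_s: 11.83
tcp_pos: [0.5464, -0.0622, 0.1959]
ee_rot: [[1.0, 0.0, -0.003], [0.0, -1.0, -0.002], [-0.003, 0.002, -1.0]]
wrist_force: [-1.3, -6.4, -0.8]
gripper_width: 0.23
gripper_force: 30.0
```

Call:
step_arm:
  targets: "0.06 0 -0.05 0;0 0 0 0;0 0 0 0;0 0 0 0;0 0 0 0;0 0 0 0"

```text
time_s: 12.33
tcp_pos: [0.5469, -0.0622, 0.1963]
ee_rot: [[1.0, 0.001, -0.003], [0.001, -1.0, -0.002], [-0.003, 0.002, -1.0]]
wrist_force: [-1.9, -6.2, 0.0]
gripper_width: 0.232
gripper_force: 30.0
```

Run:
```python
from h import *
q=sense(); d=q['tcp_pos']-np.array([.492,-.0623,.0725]); print(q['time_s'],np.arctan2(d[2],.166-d[0]),np.hypot(d[2],.166-d[0]),q['gripper_force'])
print(r.finish_job())
```

```text
12.3333 0.8395531143234035 0.16637756364852505 29.999907910823822
the job is handed in; nothing more can be done
None
```

I turned the selector to the peg's stop (-1.2 rad), then lifted the flap to about 0.84 rad, matching the index as measured from the images (0.84–0.85), and handed in at 12.3 s still holding it; no verdict came back.

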